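# Release a held sample vial: hang up its ring tag, lift the vial out with the tongs

## Task

One vial in the white rack is on hold and wears a metal ring tag around it. Take the tag off, hang it by its ring on the empty hook of the tag stand and let go of it; then pick up the tongs, close them on that same vial and lift it out of the rack, upright, until its foot is at least 10 cm above the worktop, and finish while still holding it there with the tongs. Touch no vial with the gripper, and leave the other three vials standing in the rack.

Things in the scene. Friction and masses are not known exactly. Their poses are not given: they have to be found in the camera images.
- rack: white moulded block, fixed, 68 (x) x 224 (y) x 28 high; origin: centre of its underside, on the worktop; -x is its front, towards the robot. Four round holes in a row along its y at -81, -27, 27 and 81, each 28 in diameter, floors 6 above the worktop; one vial stands in each.
- vial_tagged: the vial that wears the ring tag, in any of the four holes. 61 tall, 20 to 45 g: body 25 in diameter up to 45, then a cap 28 in diameter. Origin: centre of its foot, z up; x, y as the rack's. In its hole 23 mm of body stand bare between the rack's top and the cap: the tongs' jaws close there, coming from the rack's front or from above.
- vial_p: another vial of the rack, 28 across its cap, 62 tall; origin: centre of its foot. Leave alone.
- vial_q: another vial of the rack, 28 across its cap, 59 tall; origin: centre of its foot. Leave alone.
- vial_r: another vial of the rack, 28 across its cap, 58 tall; origin: centre of its foot. Leave alone.
- ring_tag: aluminium tag, 12 to 20 g, flat on the rack's top round its vial. Ring 50 outside, 38 inside, 4 thick; origin: centre of the ring's underside, z up. A tail 16 wide, 4 thick runs along -x (over the rack's front) to x = -52 and carries a black thumb grip. The ring lifts freely off over the cap.
- tag_grip (a point): middle of the tag's upright thumb grip, 42 from the ring's centre (tag's -x), 13 above the ring's underside; axes as the tag's. The grip is 10 thick (y), 18 long (x), 4 to 22 above the underside. Take it from above across the 10 mm, fingertips just above the tail.
- tag_stand: steel stand, fixed: round foot 96 in diameter, post 140 high, 12 thick, a bar along its y at height 128 with two wire hooks 48 to either side. Each hook (wire 6 thick) runs level 46 along the stand's -x (towards the robot), then turns up 24. A similar tag, fixed there, hangs on the hook at -y; the one at +y is empty. Origin: centre of the foot's underside.
- hook_tip (a point): top of the upturned end of the empty hook, 155 above the worktop; axes as the stand's. Lower the ring over it, tail to the stand's -x, until its underside is 20 below the tip, and let go: the tag tips over and hangs from the level part, tail down.
- hook_arm (a point): middle of the level part of the empty hook (axis of the wire), 128 above the worktop, 24 behind the upturned end; axes as the stand's.
- tongs: spring vial tongs, 85 g, on the worktop: black pivot piece behind, two steel arms 14 high with black grip scales, rubber V jaws in front. Origin: middle line, underside, between the scales; x points to the jaws, y is the squeezing direction. Pivots at x = -70, ends at x = -86 and 120. Scales: 44 long (x -22 to 22), 20 high, 45 over their outsides when open.
- tongs_jaw (a point): centre between the tongs' jaws, 105 ahead of the tongs' origin, 7 above the underside; axes as the tongs'. Open, the pads stand 48 apart, 63 over the jaws' outsides; each mm off the width over the scales takes 2.5 off the gap. Squeezing takes 4 to 7 N: at 43 over the scales the jaws are still open 42; at 36 they hold a 25 mm body.
There are look-alikes about, which are no part of the job. What is shaped like the vial_tagged but brown is not meant. Several things have the shape of the tag_stand; the one meant has the colours described above.

How it is judged:
By the outcome, as a careful person would: the job done as asked, in the order asked, and still so for the second after the job is handed in, while the arm keeps its last pose, push and grip.
It also fails if it takes over 58 s, if anything falls off the work surface, if the arm or the gripper's body presses on something with over 40 N, if the wrist force passes 120 N, or if a joint passes its speed limit or range.

## Robot

A 6-joint arm with a two-finger parallel gripper is mounted at the origin on a cart in front of the work surface, level with it; the furniture and walls round the work are solid. World frame = base frame: x ahead of the robot, y to its left, z up, the work surface at z = 0. Lengths are in m, angles in rad, forces in N, time in s.
With the tool pointing down it reaches from about 0.25 to 0.725 m from the base axis. Payload 4 kg.
Tool frame: the origin (TCP) lies midway between the tips of the shut fingers; the grasp point (between the pads) lies grip_point_offset behind it (grip_point_offset is the distance from the TCP to the grasp point, in m); z points along the fingers, y is the line along which they close (so a half turn about z gives the same grasp; the last joint's range is limited). The gripper opens to 85 mm and grips with 20 to 120 N. Pads are 22 mm wide; open, the fingers measure 114 mm over their backs; the gripper's body (76 mm by 85 mm) begins 54 mm behind the grasp point. The pads swing forward as they close: fully open they stand 13 mm farther back than shut.
Start: joints at [1.341, 0.241, 0.005, 1.335, 0, 1.571], TCP at [0.114, 0.487, 0.231] pointing down, gripper open.
Joint ranges: [-2.72, 2.72], [-1.05, 1.87], [-1.09, 1.28], [-1.99, 2.15], [-1.42, 1.44], [-3.14, 3.14]. Speed limits (rad/s): [2.79, 2.79, 3.14, 3.14, 3.14, 3.14].

## Interface

Orientations are given as a unit quaternion [x, y, z, w].
In Python, from workcell import * gives the robot as it stands. The module is installed in compiled form; this text tells all that it offers.
- The arm moves only by the tool arm_command, never from a script. Its arguments are lists of equal length, an entry for each row: "slide": the shift along the tool's x, y, z in cm, a list of three; "spin": the turn about the tool's z in degrees. A call has exactly 5 rows; each row is the pose to reach, as a shift and turn from the pose commanded when the call began, along the tool's axes at that moment; what a row does not reach only later rows make up. A row lasts 1/8 s, in which the tool goes at most 62.5 mm and 10.7 degrees, less where a joint would pass 70% of its speed; a pose out of reach is approached as far as the arm can. A call with a gripper value outside its range is refused whole. "jaw" is the finger opening in cm, from 0 to 8.54, set as the call begins (left out, the last holds). The fingers move at their own pace and stop on an object; the grip force is fixed at half the most. Time passes only in rows, so rows that repeat a pose let the fingers close, or fill a call up. It gives the time, the measured TCP pose, the force, the opening and the grip force at its end, in the units of the state.
- get_obs(): the state, without advancing time (a new reading comes with each control period).
- camera(name): name is "scene" or "side" or "wrist"; returns a dict with "pixels" (384x512x3 uint8, red, green, blue), "range_z" (384x512 float32, m along the optical axis (not along the pixel's ray), 0 where there is no reading), "intrinsics" (3x3 intrinsics, pixels), "rvec" (rotation vector, rad) and "tvec" (3), from world to camera coordinates, as OpenCV has them. Camera axes: x right, y down, z forward; pixel columns grow to the right and rows downward; lengths in m; the calibration is good to about 2 mm. A picture is of the moment at which its call begins.
- job_done(): hands the job in; it is judged then, once.
Trained networks look in a picture, given as the dict that the camera call returned (one of the last four; its "shot" number tells which), for a name from the list of things; names that differ only in an ending like _2 or _b are one class to them, and where a whole thing is asked for, a point or a joint stands for the part that bears it (a point fixed in the world has none). Each returns a list of dicts, best first, with "confidence" (0 to 1); they miss things now and then, are a little off and sometimes report something else, mostly with a low value. They report only what shows in the picture. A call takes as long as a camera call. They do not tell look-alikes from the thing itself.
- recognise(picture, thing): "centre" ([column, row] in pixels, amid what is visible of it).
- landmark_of(picture, thing): "centre" ([column, row] in pixels: a listed point, or the origin of a listed thing).
The state is a dict: "clock": time; "joint_pos": joint angles; "joint_vel": joint speeds; "tau": joint torques, N m; "eef_pos": TCP position; "tool_rot": TCP orientation; "ft_force": force on the tool from outside, world axes, zero at the start; "ft_torque": the same for the moment, N m; "grip_width": finger opening in m; "grasp_force": force on a finger pad.
Only numpy, scipy, OpenCV 4.12 (cv2) and the standard library are available. Lean on these libraries where they do the work, as an engineer would, in place of code of your own. Each camera call takes 0.05 s, during which the arm holds its last target. There are 200 camera calls.

## Working session

There is one attempt and no reset: what is moved stays moved. The work goes in short steps, Python scripts to look and compute and a tool call to move; the robot and the scene stay as the last step left them, time stands still between calls to the robot, and variables do not carry over. Pictures are saved under pics/ and viewed, at most 10 in all, crops included, and the job is handed in when it is done.

Besides the shell and the picture viewer there is one more tool, called after "Emit:" as name(argument=value, ...), one argument or row to a line, values as JSON. arm_command: Moves the arm, as the interface text tells. Its arguments: {"type":"object","properties":{"slide":{"type":"array","items":{"type":"array","items":{"type":"number"}}},"spin":{"type":"array","items":{"type":"number"}},"jaw":{"type":"number"}},"required":["slide","spin"]}

```bash
mkdir -p pics
cat > h.py <<'E'
from workcell import *
import numpy as np, cv2
from scipy.spatial.transform import Rotation as R
np.set_printoptions(precision=4,suppress=True)
def shot(n,f=None):
    p=camera(n)
    if f: cv2.imwrite('pics/'+f,p['pixels'][:,:,::-1])
    return p
def w2p(p,X):
    return cv2.projectPoints(np.array(X,float).reshape(-1,3),p['rvec'],p['tvec'],p['intrinsics'],None)[0].reshape(-1,2)
def ray(p,c):
    Rm=cv2.Rodrigues(p['rvec'])[0]; o=-Rm.T@np.ravel(p['tvec'])
    d=Rm.T@np.linalg.inv(p['intrinsics'])@[c[0],c[1],1]; return o,d
def atz(p,c,z):
    o,d=ray(p,c); return o+d*(z-o[2])/d[2]
def deep(p,c):
    o,d=ray(p,c); r=p['range_z'][int(round(c[1])),int(round(c[0]))]; return o+d*r
def tri(vs):
    A=np.zeros((3,3));b=np.zeros(3)
    for p,c in vs:
        o,d=ray(p,c);d=d/np.linalg.norm(d);M=np.eye(3)-np.outer(d,d);A+=M;b+=M@o
    X=np.linalg.solve(A,b); return X,[np.linalg.norm(w2p(p,X)[0]-c) for p,c in vs]
def cloud(p):
    h,w=p['range_z'].shape; u,v=np.meshgrid(np.arange(w),np.arange(h)); z=p['range_z']
    K=p['intrinsics']; P=np.stack([(u-K[0,2])/K[0,0]*z,(v-K[1,2])/K[1,1]*z,z],-1)
    Rm=cv2.Rodrigues(p['rvec'])[0]; return (P-np.ravel(p['tvec']))@Rm
E
python3 - <<'E'
from h import *
o=get_obs(); print(o)
for n in ['scene','side']:
    p=shot(n,n+'0.png')
    print(n,ray(p,(256,192)))
    for t in ['vial_tagged','ring_tag','tag_stand','tongs']:
        print(t,[(np.round(r['centre']),round(r['confidence'],2)) for r in recognise(p,t)])
    for t in ['tag_grip','hook_tip','hook_arm','tongs_jaw','tongs','tag_stand','ring_tag','rack']:
        print('L',t,[(np.round(r['centre'],1),round(r['confidence'],2),deep(p,r['centre'])) for r in landmark_of(p,t)])
a=cv2.imread('pics/scene0.png');b=cv2.imread('pics/side0.png')
E
```

```text
{'clock': 0.0, 'joint_pos': array([1.341 , 0.2414, 0.0037, 1.3352, 0.    , 1.5708]), 'joint_vel': array([-0.0005, -0.0005,  0.0006, -0.    , -0.0009,  0.    ]), 'tau': array([  0.0002, -37.2315,  25.2409,   0.0169,   0.0001,  -0.    ]), 'eef_pos': array([0.1137, 0.4862, 0.2304]), 'tool_rot': array([ 0.1146,  0.9934, -0.001 , -0.0001]), 'ft_force': array([-0.0151,  0.1448,  0.6028]), 'ft_torque': array([-0.0193,  0.0118,  0.0338]), 'grasp_force': 0.0, 'grip_width': 0.08573716319840641}
scene (array([0.2222, 0.4953, 0.8379]), array([ 0.3483, -0.6214, -0.7019]))
vial_tagged [(array([225., 309.]), 0.73), (array([194., 238.]), 0.57)]
ring_tag [(array([203., 248.]), 0.63), (array([210., 224.]), 0.27)]
tag_stand [(array([350., 196.]), 0.84), (array([281., 175.]), 0.59), (array([203., 252.]), 0.59)]
tongs [(array([308., 250.]), 0.82)]
L tag_grip [(array([203.8, 251.8]), 0.63, array([0.6229, 0.0061, 0.0441]))]
L hook_tip [(array([279.1, 151. ]), 0.65, array([ 0.6057, -0.302 ,  0.1083])), (array([362.4, 175. ]), 0.56, array([ 0.3886, -0.2714,  0.153 ]))]
L hook_arm [(array([347.6, 178.9]), 0.6
[... 1231 characters left out ...]
rray([ 0.6141, -0.3022,  0.0141])), (array([211.8, 225.9]), 0.52, array([ 0.642 , -0.0108,  0.0321]))]
L hook_arm [(array([255.8, 150.5]), 0.89, array([ 0.6555, -0.4002,  0.0015])), (array([320.9, 155. ]), 0.89, array([ 0.4374, -0.4461, -0.0007])), (array([182.8, 257.1]), 0.57, array([0.6676, 0.1077, 0.0329]))]
L tongs_jaw []
L tongs [(array([298.4, 217.1]), 0.9, array([ 0.4321, -0.1282,  0.0172]))]
L tag_stand [(array([255.5, 169.1]), 0.81, array([ 0.6182, -0.2933,  0.0126])), (array([311.4, 181. ]), 0.66, array([ 0.4347, -0.2951,  0.0099]))]
L ring_tag [(array([207.2, 227.5]), 0.56, array([ 0.6518, -0.0024,  0.0313]))]
L rack [(array([203. , 235.8]), 0.79, array([0.6516, 0.0252, 0.028 ]))]
```

View pics/scene0.png

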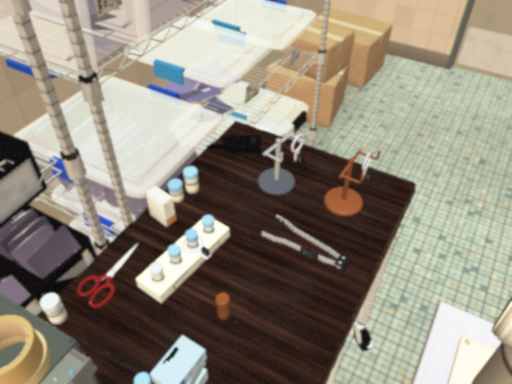

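View pics/side0.png

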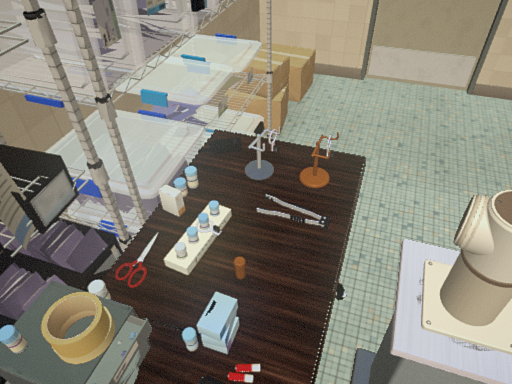

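The scene view shows the white rack at (185,260), with four vials at (157,270), (175,254), (192,238) and (208,223). The tag's black grip is at (206,252).

What could be mistaken for the things I want:
- **Tagged vial:** the brown vial at (222,305), the white vials off the rack at (191,180), (176,190) and (53,308), and the rack's other three vials. I choose the rack vial at (192,238).
- **Stand:** the copper one at (343,200) against the steel one at (278,180). I choose steel.
- **Tongs:** the scissors at (105,280) against the tongs at (308,245).

Next I move the wrist camera in for a close look.

Emit:
arm_command(
  slide=[
    [-4.8,-3.8,-0.7],
    [-9.6,-7.6,-1.4],
    [-14.4,-11.4,-2.1],
    [-19.2,-15.2,-2.8],
    [-24,-19,-3.5],
  ],
  spin=[0,0,0,0,0],
)

```text
clock: 1.92
eef_pos: [0.3052, 0.2457, 0.2668]
tool_rot: [0.114, 0.993, 0.0, 0.0]
ft_force: [0.9, -0.0, -0.2]
grip_width: 0.0857
grasp_force: 0.0
```

Emit:
arm_command(
  slide=[
    [-4.8,-3.8,-0.7],
    [-9.6,-7.6,-1.4],
    [-14.4,-11.4,-2.1],
    [-19.2,-15.2,-2.8],
    [-24,-19,-3.5],
  ],
  spin=[0,0,0,0,0],
)

```text
clock: 2.55
eef_pos: [0.4958, 0.0056, 0.3018]
tool_rot: [0.115, 0.993, 0.0, 0.0]
ft_force: [1.4, 0.6, -0.4]
grip_width: 0.0856
grasp_force: 0.0
```

Run:
```python
from h import *
o=get_obs(); print(o['clock'],o['eef_pos'],o['tool_rot'],o['joint_pos'])
p=shot('wrist','w1.png'); print(ray(p,(256,192)))
for t in ['vial_tagged','ring_tag','tag_stand','tongs']:
        print(t,[(np.round(r['centre']),round(r['confidence'],2)) for r in recognise(p,t)])
for t in ['tag_grip','hook_tip','hook_arm','tongs_jaw','tongs','tag_stand','ring_tag','rack','vial_tagged']:
        print('L',t,[(np.round(r['centre'],1),round(r['confidence'],2),deep(p,r['centre'])) for r in landmark_of(p,t)])
```

```text
2.55 [0.4958 0.0056 0.3018] [0.1148 0.9934 0.0002 0.0004] [0.0112 0.2131 0.1513 1.5081 0.0003 0.2414]
(array([0.427 , 0.021 , 0.4451]), array([ 0.2743, -0.0594, -0.9598]))
vial_tagged [(array([270., 270.]), 0.96), (array([332., 253.]), 0.69), (array([319., 161.]), 0.62)]
ring_tag [(array([268., 250.]), 0.68)]
tag_stand [(array([ 38., 162.]), 0.75), (array([ 83., 268.]), 0.73), (array([268., 249.]), 0.54)]
tongs []
L tag_grip [(array([272.1, 239.6]), 0.66, array([0.6175, 0.0033, 0.0516]))]
L hook_tip [(array([ 56.3, 293.8]), 0.85, array([ 0.4695, -0.0564,  0.3633])), (array([144.8, 139.3]), 0.15, array([ 0.4333, -0.1532,  0.001 ]))]
L hook_arm [(array([ 75.7, 294.2]), 0.75, array([ 0.5971, -0.2535,  0.1298]))]
L tongs_jaw [(array([159.7, 202.4]), 0.59, array([ 0.5354, -0.1633,  0.001 ]))]
L tongs [(array([146.5, 141. ]), 0.75, array([ 0.4363, -0.1515,  0.001 ]))]
L tag_stand [(array([ 93.7, 262.8]), 0.83, array([ 0.6086, -0.2996,  0.0149])), (array([ 38.5, 161.6]), 0.65, array([ 0.4281, -0.3164,  0.014 ]))]
L ring_tag [(array([267.4, 261.8]), 0.93, array([ 0.6504, -0.0113,  0.055 ])), (array([ 57.5, 294.2]), 0.24, array([ 0.4695, -0.0557,  0.3637]))]
L rack [(array([283.1, 252.9]), 0.75, array([0.6555, 0.0146, 0.0287]))]
L vial_tagged [(array([270.2, 255.1]), 0.92, array([ 0.6529, -0.0063,  0.0318])), (array([314.8, 158.9]), 0.59, array([0.5097, 0.0852, 0.0601]))]
```

View pics/w1.png

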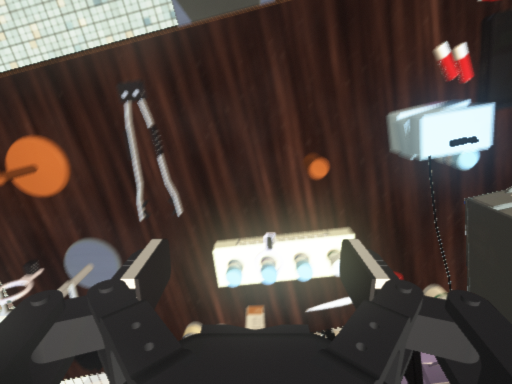

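The wrist view shows the ring tag's grip at (269,240), in front of the vial at (268,270), the second rack vial from the left. The steel stand's foot is at (92,265) and the tongs are at (145,150) with their jaws at (160,212). I'll fit the point clouds next.

```bash
cat > fit.py <<'E'
from h import *
P={n:shot(n) for n in ['wrist','scene','side']}
C={n:cloud(p) for n,p in P.items()}
def sel(n,lo,hi):
    c=C[n]; m=np.all((c>lo)&(c<hi),-1)&(P[n]['range_z']>0); return c[m],P[n]['pixels'][m].astype(int)
for n in P:
    q,c=sel(n,[.56,-.2,.022],[.75,.2,.034]); m=c.min(1)>150; q=q[m]
    r=cv2.minAreaRect((q[:,:2]*1000).astype(np.float32)); print(n,'rack',len(q),r,np.median(q[:,2]))
    q,c=sel(n,[.56,-.2,.035],[.66,.2,.06]); m=c.max(1)<80; print(' grip',m.sum(),q[m].mean(0),q[m].min(0),q[m].max(0))
    q,c=sel(n,[.56,-.2,.05],[.75,.2,.09]); 
    if len(q)>8:
        for k in range(4):pass
        _,l,ct=cv2.kmeans((q[:,:2]*1000).astype(np.float32),4,None,(3,50,.1),10,2)[0:3]
        print(' caps',[(ct[i],(l==i).sum(),q[l.ravel()==i,2].max().round(4)) for i in range(4)])
    q,c=sel(n,[.5,-.42,.006],[.72,-.2,.03]); r=cv2.minEnclosingCircle((q[:,:2]*1000).astype(np.float32)); print(' foot',len(q),r,np.median(q[:,2]))
    q,c=sel(n,[.5,-.42,.1],[.72,-.2,.18]); print(' bar',len(q), q[:,2].max() if len(q) else 0)
    q,c=sel(n,[.33,-.26,.006],[.60,-.06,.03]); r=cv2.minAreaRect((q[:,:2]*1000).astype(np.float32)); print(' tongs',len(q),r)
    d=q[c.max(1)<70]; print('  black',len(d),d.mean(0), cv2.minAreaRect((d[:,:2]*1000).astype(np.float32)))
    np.savez('c_%s.npz'%n,c=C[n],rgb=P[n]['pixels'])
import itertools
for a,b in itertools.combinations(P,2): pass
for t in ['tag_grip','hook_tip','hook_arm','tongs_jaw','tongs','tag_stand','ring_tag','vial_tagged']:
    L={}
    for n in P:
        x=landmark_of(P[n],t); L[n]=x
        print(t,n,[(np.round(r['centre'],1),round(r['confidence'],2)) for r in x[:3]])
# topdown map
img=np.zeros((480,700,3),np.uint8)
S=1500
for n in ['side','scene','wrist']:
    c=C[n].reshape(-1,3);g=P[n]['pixels'].reshape(-1,3)[:,::-1]
    m=(c[:,2]>0.005)&(c[:,2]<.18)&(c[:,0]>.33)&(c[:,0]<.75)&(c[:,1]>-.4)&(c[:,1]<.15); c=c[m];g=g[m]
    o=np.argsort(c[:,2]); c=c[o];g=g[o]
    u=((.15-c[:,1])*1250).astype(int);v=((.72-c[:,0])*1250).astype(int); k=(v>=0)&(v<480)&(u>=0)&(u<700)
    img[v[k],u[k]]=g[k]
cv2.imwrite('pics/top.png',img)
E
python3 fit.py
```

```text
wrist rack 3601 ((658.9007568359375, 17.10015869140625), (223.56044006347656, 86.97344207763672), 82.97041320800781) 0.02867032086486366fit.py:9: RuntimeWarning: Mean of empty slice.
  q,c=sel(n,[.56,-.2,.035],[.66,.2,.06]); m=c.max(1)<80; print(' grip',m.sum(),q[m].mean(0),q[m].min(0),q[m].max(0))
  ret = um.true_divide(
Traceback (most recent call last):
  File "fit.py", line 9, in <module>
    q,c=sel(n,[.56,-.2,.035],[.66,.2,.06]); m=c.max(1)<80; print(' grip',m.sum(),q[m].mean(0),q[m].min(0),q[m].max(0))
                                                                                              ~~~~~~~~^^^
ValueError: zero-size array to reduction operation minimum which has no identity
```

```bash
python3 - <<'E'
s=open('fit.py').read()
s=s.replace("print(' grip',m.sum(),q[m].mean(0),q[m].min(0),q[m].max(0))","print(' grip',m.sum(),*( [np.median(q[m],0),q[m].min(0),q[m].max(0)] if m.any() else []))")
s=s.replace("d=q[c.max(1)<70]; print('  black',len(d),d.mean(0), cv2","d=q[c.max(1)<70]\n    if len(d): print('  black',len(d),d.mean(0), cv2")
open('fit.py','w').write(s)
E
python3 fit.py
```

```text
wrist rack 3584 ((658.5794677734375, 17.04596710205078), (223.1956787109375, 88.43753051757812), 83.45345306396484) 0.028702952796966046
 grip 0
 caps [(array([667.071 ,  42.7817], dtype=float32), np.int64(322), np.float64(0.0696)), (array([654.4343, -62.8981], dtype=float32), np.int64(307), np.float64(0.067)), (array([656.6437,  -9.0289], dtype=float32), np.int64(351), np.float64(0.0695)), (array([671.5328,  89.3461], dtype=float32), np.int64(146), np.float64(0.0661))]
 foot 1898 ((608.7879638671875, -305.1129455566406), 47.32057189941406) 0.012979355186777827
 bar 469 0.1533698405264762
 tongs 1704 ((451.58734130859375, -150.6074981689453), (64.74227905273438, 206.09429931640625), 83.93389129638672)
  black 773 [ 0.4086 -0.1459  0.0162] ((450.4837951660156, -154.428955078125), (53.90729904174805, 204.7854766845703), 86.26806640625)
scene rack 1909 ((658.6262817382812, 17.441635131835938), (226.64877319335938, 87.00318145751953), 83.70830535888672) 0.02801326532572365
 grip 24 [0.6192 0.0042 0.0488] [0.6142 0.0008 0.0416] [0.6268 0.0075 0.0521]
 caps [(array([654.6793, -59.9153], dt
[... 2508 characters left out ...]
 wrist [(array([ 42.5, 160.5]), 0.69), (array([ 94.6, 259.2]), 0.6)]
tag_stand scene [(array([277.8, 183.3]), 0.76), (array([343. , 204.9]), 0.64)]
tag_stand side [(array([257.6, 169.2]), 0.81), (array([313.2, 179.1]), 0.68)]
ring_tag wrist [(array([265.3, 263. ]), 0.94)]
ring_tag scene [(array([273.3, 157. ]), 0.54), (array([195.7, 242.1]), 0.51)]
ring_tag side [(array([203.5, 225.7]), 0.42), (array([297.1, 216. ]), 0.24)]
vial_tagged wrist [(array([313.3, 159.8]), 0.72), (array([268.7, 255.3]), 0.57)]
vial_tagged scene [(array([224.5, 314.1]), 0.85), (array([193.6, 248.5]), 0.67)]
vial_tagged side [(array([240. , 274.5]), 0.68), (array([262.6, 140.8]), 0.53), (array([204.6, 232.2]), 0.49)]
```

View pics/top.png

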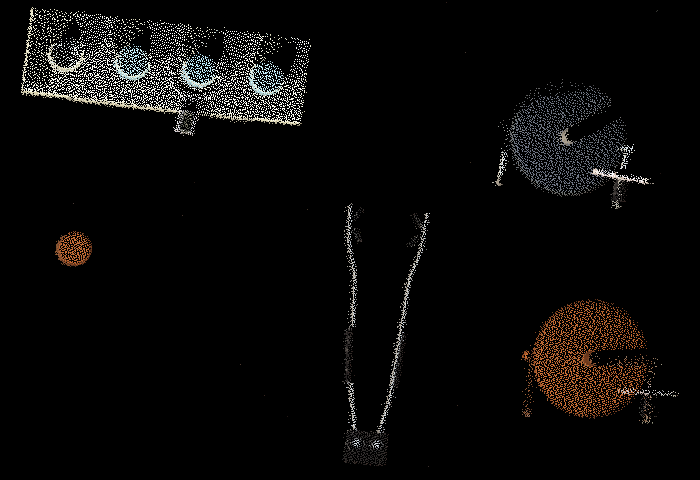

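The top-down map shows the rack at yaw of about -6.6°, the tag grip at px (186,120), and the steel stand with its empty hook on the left (tip at about (497,184)). The tongs are at the centre with jaws at (389,210). I'll descend over the tag for a close look.

Emit:
arm_command(
  slide=[
    [-3,0.5,4.3],
    [-6,1,8.6],
    [-9,1.5,12.9],
    [-12.3,1.95,17.2],
    [-12.3,1.95,17.2],
  ],
  spin=[-1.6,-3.2,-4.8,-6.6,-6.6],
  jaw=4,
)

```text
clock: 5.38
eef_pos: [0.617, -0.0017, 0.1225]
tool_rot: [0.057, 0.998, -0.0, -0.006]
ft_force: [-0.6, -1.1, 0.1]
grip_width: 0.0403
grasp_force: 0.0
```

Run:
```python
from h import *
import workcell
print([k for k in dir(workcell) if 'grip' in k.lower()])
try: print(grip_point_offset)
except Exception as e: print(e)
o=get_obs(); print(o['clock'],o['eef_pos'],o['tool_rot'],o['joint_pos'],o['grip_width'])
p=shot('wrist'); im=p['pixels'][:,:,::-1].copy()
c=cloud(p); 
m=(c[...,2]>.036)&(c[...,2]<.06)&(p['pixels'].max(-1)<110)&(np.abs(c[...,0]-.62)<.03)&(np.abs(c[...,1])<.03)
q=c[m]; print('grip',len(q),np.median(q,0),q.min(0),q.max(0),q.mean(0))
t=q[q[:,2]>.046]
if len(t): print('top',len(t),t[:,2].max(),cv2.minAreaRect((t[:,:2]*1000).astype(np.float32)))
for t in ['tag_grip','ring_tag']:
    for r in landmark_of(p,t): print(t,r['centre'],r['confidence'],deep(p,r['centre']),atz(p,r['centre'],.041 if t=='tag_grip' else .028))
print('tcp',w2p(p,o['eef_pos']))
cv2.imwrite('pics/w2.png',cv2.resize(im[100:384,100:420],None,fx=2,fy=2))
```

```text
['grip_point_offset']
0.0187
5.375 [ 0.617  -0.0017  0.1225] [ 0.0575  0.9983 -0.0003 -0.0056] [-0.0028  0.5417  0.1665  1.2067 -0.      0.1122] 0.04030732950319117
grip 298 [0.621  0.0008 0.0503] [ 0.6138 -0.0053  0.0369] [0.6321 0.0066 0.0526] [0.6215 0.0008 0.0493]
top 263 0.05257510072178434 ((622.9185791015625, 0.5331611633300781), (9.72711181640625, 17.537181854248047), 78.16979217529297)
tag_grip [259.3, 207.2] 0.89 [0.6212 0.0006 0.0507] [0.6245 0.0003 0.041 ]
tag_grip [361.3, 232.8] 0.21 [0.6635 0.0885 0.0279] [0.6571 0.0839 0.041 ]
tcp [[256.0589 242.215 ]]
```

View pics/w2.png

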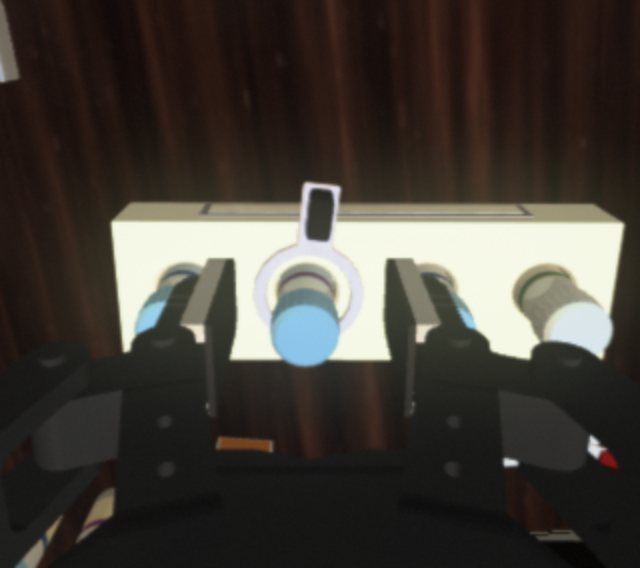

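The crop shows the grip at (320,215) and the ring round the blue-capped vial at (305,290), second from the left, white body. The choice is confirmed: it's not brown and it wears the ring.

Run:
```python
from h import *
for i in range(2):
    shot('wrist');o=get_obs(); print(o['clock'],o['eef_pos'],o['tool_rot'],o['joint_vel'])
```

```text
5.575 [ 0.6195 -0.0015  0.1316] [0.0573 0.9984 0.0001 0.0016] [ 0.002  -0.025   0.0015 -0.004  -0.0002 -0.0007]
5.625 [ 0.6197 -0.0014  0.1321] [0.0573 0.9984 0.0001 0.0021] [-0.0008 -0.0109 -0.0025 -0.004  -0.0007  0.0003]
```

Emit:
arm_command(
  slide=[
    [-0.26,0.24,3],
    [-0.26,0.24,6],
    [-0.26,0.24,8.6],
    [-0.26,0.24,9.6],
    [-0.26,0.24,9.6],
  ],
  spin=[2.6,5.2,5.2,5.2,5.2],
)

```text
clock: 6.25
eef_pos: [0.622, 0.0006, 0.0345]
tool_rot: [0.102, 0.995, 0.0, 0.001]
ft_force: [-0.6, 0.4, 0.4]
grip_width: 0.0396
grasp_force: 0.0
```

Run:
```python
from h import *
for i in range(3): p=shot('wrist')
o=get_obs(); print(o['clock'],o['eef_pos'],o['tool_rot'],o['ft_force'])
c=cloud(p); 
m=(c[...,2]>.036)&(c[...,2]<.06)&(p['pixels'].max(-1)<110)&(np.abs(c[...,0]-.62)<.03)&(np.abs(c[...,1])<.012)
q=c[m]; print('grip',len(q),np.median(q,0),q.min(0),q.max(0),q.mean(0))
```

```text
6.4 [0.6231 0.0006 0.0353] [0.1025 0.9947 0.0002 0.0017] [-1.1619  0.1473 -0.0964]
grip 807 [0.6197 0.0011 0.0502] [ 0.6136 -0.0054  0.036 ] [0.6324 0.0069 0.0522] [0.6208 0.0011 0.0486]
```

Emit:
arm_command(
  slide=[
    [0,0,0],
    [0,0,0],
    [0,0,0],
    [0,0,0],
    [0,0,0],
  ],
  spin=[0,0,0,0,0],
  jaw=0,
)

```text
clock: 7.02
eef_pos: [0.6223, 0.0006, 0.0343]
tool_rot: [0.102, 0.995, 0.0, 0.001]
ft_force: [-1.8, 0.4, 5.6]
grip_width: 0.0085
grasp_force: 59.7
```

Emit:
arm_command(
  slide=[
    [0,0,-0.5],
    [0,0,-2],
    [0,0,-5],
    [0,0,-9],
    [0,0,-13],
  ],
  spin=[0,0,0,0,0],
)

```text
clock: 7.65
eef_pos: [0.6217, 0.0006, 0.1651]
tool_rot: [0.103, 0.995, 0.0, 0.0]
ft_force: [1.1, -0.5, -0.8]
grip_width: 0.0083
grasp_force: 59.1
```

Run:
```python
from h import *
for i in range(3): p=shot('wrist','w3.png')
o=get_obs(); print(o['clock'],o['eef_pos'],o['tool_rot'],o['ft_force'],o['grip_width'],o['grasp_force'])
for t in ['tag_grip','ring_tag','hook_tip','hook_arm','tag_stand']:
    for r in landmark_of(p,t): print(t,r['centre'],r['confidence'],deep(p,r['centre']))
```

```text
7.8 [0.6239 0.0005 0.1673] [0.1025 0.9947 0.0004 0.0036] [ 1.1831  0.1726 -0.5054] 0.008217660201991488 59.0416556596756
tag_grip [251.7, 250.7] 0.86 [ 0.6209 -0.0008  0.187 ]
```

View pics/w3.png

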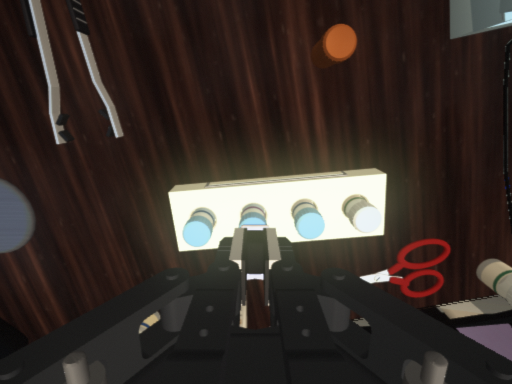

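The tag's tail is between the fingers at (253,272) and the vial at (253,218) is bare of the ring. I'll check the held tag and the hook from the fixed cameras.

Run:
```python
from h import *
o=get_obs();T=o['eef_pos']
for n in ['scene','side']:
    p=shot(n); c=cloud(p); v=p['range_z']>0
    m=v&(c[...,0]>.55)&(c[...,0]<.65)&(c[...,1]>-.33)&(c[...,1]<-.2)&(c[...,2]>.115)&(c[...,2]<.17)
    q=c[m]; a=q[q[:,1]>-.27]; print(n,'hook',len(a)); print(a[np.argsort(a[:,0])])
    m=v&(c[...,0]>T[0]+.015)&(c[...,0]<.72)&(abs(c[...,1]-T[1])<.04)&(c[...,2]>.13)&(c[...,2]<.19)
    q=c[m]; print('tag',len(q),q.min(0),q.max(0),q.mean(0))
    if len(q)>20: 
        u,s,w=np.linalg.svd(q-q.mean(0)); print('normal',w[2],s/np.sqrt(len(q)),cv2.minEnclosingCircle((q[:,:2]*1000).astype(np.float32)))
    cv2.imwrite('pics/z_%s.png'%n,cv2.resize(p['pixels'][120:280,150:400,::-1],None,fx=3,fy=3,interpolation=2))
```

```text
scene hook 87
[[ 0.5708 -0.2462  0.1452]
 [ 0.5717 -0.2486  0.14  ]
 [ 0.5721 -0.2488  0.1456]
 [ 0.5722 -0.248   0.155 ]
 [ 0.5723 -0.2501  0.1356]
 [ 0.5725 -0.2493  0.1481]
 [ 0.5725 -0.2509  0.1319]
 [ 0.5727 -0.2455  0.1389]
 [ 0.5727 -0.2494  0.1509]
 [ 0.573  -0.2457  0.1446]
 [ 0.5733 -0.2455  0.1535]
 [ 0.5734 -0.2477  0.1309]
 [ 0.5737 -0.2508  0.1554]
 [ 0.5738 -0.2477  0.1398]
 [ 0.574  -0.2486  0.133 ]
 [ 0.5745 -0.2477  0.1543]
 [ 0.5749 -0.2491  0.1472]
 [ 0.5752 -0.2499  0.1436]
 [ 0.5754 -0.2462  0.1342]
 [ 0.5762 -0.247   0.1423]
 [ 0.5762 -0.2476  0.1358]
 [ 0.5763 -0.2511  0.154 ]
 [ 0.5764 -0.2486  0.129 ]
 [ 0.5768 -0.2487  0.1378]
 [ 0.5781 -0.2468  0.1295]
 [ 0.5795 -0.2492  0.1332]
 [ 0.5814 -0.2481  0.1302]
 [ 0.5829 -0.2509  0.1305]
 [ 0.5842 -0.2535  0.1311]
 [ 0.585  -0.2503  0.127 ]
 [ 0.5861 -0.252   0.1314]
 [ 0.5867 -0.2535  0.127 ]
 [ 0.5886 -0.252   0.1273]
 [ 0.5889 -0.2524  0.1299]
 [ 0.5891 -0.2526  0.1326]
 [ 0.5898 -0.2493  0.1287]
 [ 0.5907 -0.2509  0.1302]
 [ 0.5928 -0.2549  0.1294]
 [ 0.5935 -0.2514  0.1286]
 [ 0.594  -0.2522  0.1309]
 [ 0.5
[... 2455 characters left out ...]
-0.253   0.1313]
 [ 0.6093 -0.2557  0.1255]
 [ 0.6102 -0.2586  0.1305]
 [ 0.6113 -0.2531  0.1305]
 [ 0.6125 -0.2566  0.1314]
 [ 0.6141 -0.2523  0.1304]
 [ 0.6146 -0.2621  0.1308]
 [ 0.615  -0.2635  0.1333]
 [ 0.6155 -0.2561  0.1311]
 [ 0.6172 -0.2612  0.1344]
 [ 0.6173 -0.2523  0.1298]
 [ 0.6174 -0.2699  0.1319]
 [ 0.6178 -0.2624  0.1298]
 [ 0.6189 -0.257   0.1333]
 [ 0.6192 -0.2574  0.1294]
 [ 0.6195 -0.25    0.1309]
 [ 0.6207 -0.2525  0.1252]
 [ 0.6211 -0.2542  0.1312]
 [ 0.6244 -0.2543  0.1267]]
tag 66 [ 0.6376 -0.0199  0.1554] [0.686  0.0161 0.1617] [0.665  0.0049 0.1591]
normal [-0.0135 -0.004  -0.9999] [0.0164 0.0078 0.0014] ((661.7765502929688, -4.095290184020996), 26.236948013305664)
```

View pics/z_scene.png

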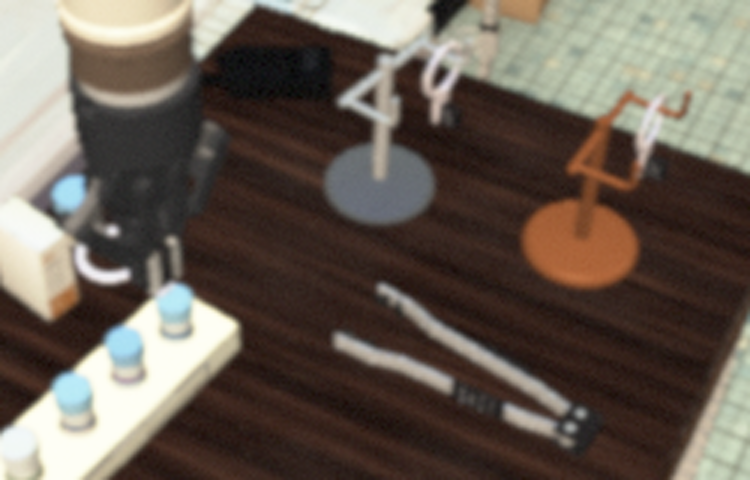

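The ring is held level at (100,250) in the crop and the hook is clear. Now I carry it above the hook.

Emit:
arm_command(
  slide=[
    [0.7,-4.5,-3],
    [1.5,-10,-3.3],
    [2.5,-16,-3.3],
    [3.3,-21.5,-3.3],
    [3.74,-25.35,-3.3],
  ],
  spin=[0,0,0,0,0],
)

```text
clock: 8.78
eef_pos: [0.532, -0.2421, 0.1957]
tool_rot: [0.103, 0.995, 0.0, -0.001]
ft_force: [0.4, -0.0, -0.2]
grip_width: 0.008
grasp_force: 59.0
```

```bash
cat > chk.py <<'E'
from h import *
for i in range(3): shot('wrist')
for n in ['scene','side']:
    p=shot(n); c=cloud(p); v=p['range_z']>0; o=get_obs();T=o['eef_pos']
    if n=='scene': print(o['clock'],T,o['tool_rot'],o['ft_force'],o['grip_width'])
    m=v&(c[...,0]>T[0]+.016)&(c[...,0]<T[0]+.075)&(abs(c[...,1]-T[1])<.045)&(c[...,2]>.158)&(c[...,2]<T[2]+.01)
    q=c[m]; print('tag',len(q))
    if len(q)>5: print(q.min(0),q.max(0),np.median(q,0),cv2.minEnclosingCircle((q[:,:2]*1000).astype(np.float32)))
E
python3 chk.py
```

```text
8.975 [ 0.5329 -0.2405  0.1956] [ 0.1034  0.9946  0.0004 -0.0005] [-0.2058 -0.4018  0.3507] 0.00830596254766395
tag 102
[ 0.5493 -0.2711  0.1876] [ 0.5985 -0.225   0.1961] [ 0.579  -0.2403  0.1924] ((573.0112915039062, -248.59930419921875), 25.991060256958008)
tag 81
[ 0.5496 -0.2717  0.1886] [ 0.5982 -0.2243  0.1957] [ 0.5737 -0.245   0.1933] ((573.9710693359375, -247.59860229492188), 25.282455444335938)
```

Emit:
arm_command(
  slide=[
    [0,0,1.5],
    [0,0,3],
    [0,0,4.4],
    [0,0,5.4],
    [0,0,5.4],
  ],
  spin=[0,0,0,0,0],
)

```text
clock: 9.65
eef_pos: [0.5328, -0.2395, 0.1409]
tool_rot: [0.102, 0.995, 0.0, -0.001]
ft_force: [0.1, 0.6, -0.1]
grip_width: 0.0085
grasp_force: 59.0
```

```bash
sed -i 's/>.158)/>T[2]-.02)/' chk.py; python3 chk.py
python3 - <<'E'
from h import *
p=shot('scene'); cv2.imwrite('pics/z2.png',cv2.resize(p['pixels'][110:230,220:380,::-1],None,fx=4,fy=4,interpolation=2))
E
```

```text
9.85 [ 0.5339 -0.2402  0.143 ] [ 0.1026  0.9947 -0.0002  0.0007] [ 0.2068  0.3098 -0.5376] 0.008367668765224797
tag 131
[ 0.55   -0.2697  0.1259] [ 0.6085 -0.2234  0.1529] [ 0.5806 -0.2462  0.1393] ((579.2369384765625, -245.48646545410156), 30.699159622192383)
tag 99
[ 0.5505 -0.2851  0.1273] [ 0.6079 -0.2234  0.151 ] [ 0.5764 -0.2493  0.1401] ((579.9991455078125, -259.5046081542969), 37.189517974853516)
```

View pics/z2.png

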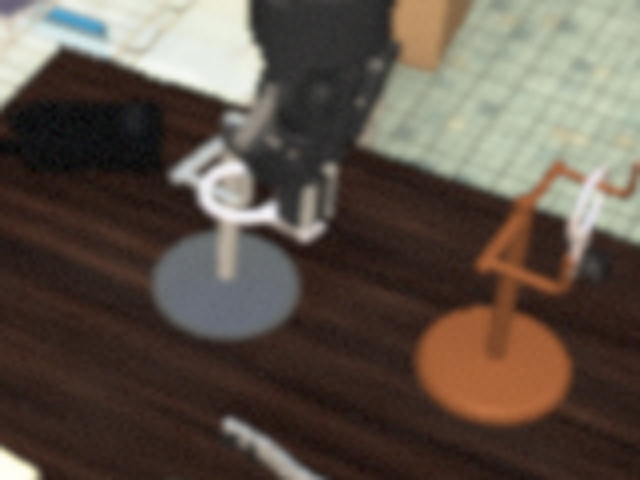

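The ring at (240,190) encircles the hook's upturned end, underside about 0.136 m. I release it.

Emit:
arm_command(
  slide=[
    [0,0,0],
    [0,0,0],
    [0,0,0],
    [0,0,0],
    [0,0,0],
  ],
  spin=[0,0,0,0,0],
  jaw=4,
)

```text
clock: 10.58
eef_pos: [0.5335, -0.24, 0.1423]
tool_rot: [0.103, 0.995, 0.0, -0.0]
ft_force: [0.3, 0.5, 0.6]
grip_width: 0.0401
grasp_force: 0.0
```

Emit:
arm_command(
  slide=[
    [0,0,-1],
    [0,0,-4],
    [0.5,0.5,-8],
    [2,2,-12],
    [5,4,-16],
  ],
  spin=[0,0,0,0,0],
)

```text
clock: 11.2
eef_pos: [0.4928, -0.1905, 0.304]
tool_rot: [0.103, 0.995, -0.0, 0.001]
ft_force: [0.8, 0.4, -0.3]
grip_width: 0.0398
grasp_force: 0.0
```

Run:
```python
from h import *
p=shot('wrist'); p=shot('wrist');p=shot('side'); o=get_obs(); print(o['clock'],o['eef_pos'],o['tool_rot'])
cv2.imwrite('pics/z3.png',cv2.resize(p['pixels'][100:230,220:360,::-1],None,fx=4,fy=4,interpolation=2))
c=cloud(p);m=(p['range_z']>0)&(c[...,0]>.55)&(c[...,0]<.65)&(c[...,1]>-.30)&(c[...,1]<-.2)&(c[...,2]>.05)&(c[...,2]<.17)
q=c[m];print(len(q),np.histogram(q[:,2],10))
```

```text
11.35 [ 0.4934 -0.1903  0.3065] [ 0.1019  0.9948 -0.001   0.0037]
201 (array([ 6, 27, 29, 13, 15, 11, 13, 67, 13,  7]), array([0.0559, 0.066 , 0.0761, 0.0862, 0.0962, 0.1063, 0.1164, 0.1264,
       0.1365, 0.1466, 0.1566]))
```

View pics/z3.png

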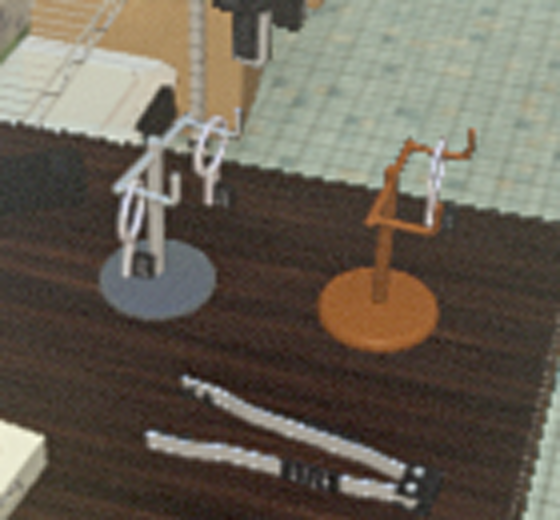

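The tag hangs on the empty steel hook, ring at (130,210) and tail down at (140,262). I'll measure the tongs from the current wrist view.

```bash
cat > tongs.py <<'E'
from h import *
for n in ['wrist','scene','side']:
    p=shot(n); c=cloud(p); v=p['range_z']>0
    m=v&np.all((c>[.33,-.26,.006])&(c<[.60,-.06,.035]),-1); q=c[m]
    print(n,len(q),'hi z',np.percentile(q[:,2],[50,90,98]))
    h=q[q[:,2]>.0168]; k=(h[:,0]>.39)&(h[:,0]<.48)
    h=h[k]
    if len(h)<8: continue
    mid=np.median(q[:,1]); 
    _,l,ct=cv2.kmeans((h[:,:2]*1000).astype(np.float32),2,None,(3,50,.1),10,2)
    for i in range(2):
        s=h[l.ravel()==i]; r=cv2.minAreaRect((s[:,:2]*1000).astype(np.float32)); print('  scale',len(s),np.round(r[0],1),np.round(r[1],1),round(r[2],1),s[:,2].max())
    # y of arms per x bin
    for x in np.arange(.35,.57,.02):
        s=q[(abs(q[:,0]-x)<.004)]
        if len(s)>3:
            y=np.sort(s[:,1]); g=np.argmax(np.diff(y)); print('   x%.2f'%x,'right[%.4f %.4f] left[%.4f %.4f]'%(y[0],y[g],y[g+1],y[-1]))
    print(q[:,0].min(),q[:,0].max())
    for t in ['tongs','tongs_jaw']:
        for r in landmark_of(p,t)[:1]: print(t,r['confidence'],atz(p,r['centre'],0 if t=='tongs' else .007))
E
python3 tongs.py
```

```text
wrist 1338 hi z [0.0153 0.02   0.0216]
  scale 95 [ 431.8 -170.3] [ 4.4 41.7] 78.9 0.02323900232907214
  scale 102 [ 435.8 -129.9] [ 4.6 42.5] 88.3 0.022371131885494465
   x0.35 right[-0.1594 -0.1297] left[-0.1285 -0.1256]
   x0.37 right[-0.1609 -0.1279] left[-0.1275 -0.1269]
   x0.39 right[-0.1616 -0.1576] left[-0.1350 -0.1322]
   x0.41 right[-0.1688 -0.1628] left[-0.1335 -0.1307]
   x0.43 right[-0.1729 -0.1657] left[-0.1341 -0.1278]
   x0.45 right[-0.1751 -0.1693] left[-0.1348 -0.1283]
   x0.47 right[-0.1762 -0.1732] left[-0.1352 -0.1326]
   x0.49 right[-0.1785 -0.1758] left[-0.1358 -0.1328]
   x0.51 right[-0.1857 -0.1812] left[-0.1348 -0.1310]
   x0.53 right[-0.1913 -0.1788] left[-0.1409 -0.1285]
   x0.55 right[-0.1930 -0.1813] left[-0.1419 -0.1294]
0.3479301418953846 0.5560172283340123
tongs 0.95 [ 0.4378 -0.1529  0.    ]
tongs_jaw 0.91 [ 0.5357 -0.1589  0.007 ]
scene 751 hi z [0.0134 0.0178 0.0208]
  scale 41 [ 433.8 -168.7] [ 7.5 47.3] 82.6 0.02336611622367779
  scale 39 [ 440.6 -129.5] [ 6.5 51.9] 88.2 0.022682398122440654
   x0.35 right[-0.1593 -0.1467] left[-0.1442 -0.1246]

[... 830 characters left out ...]
right[-0.1582 -0.1582] left[-0.1542 -0.1240]
   x0.37 right[-0.1574 -0.1376] left[-0.1340 -0.1265]
   x0.39 right[-0.1590 -0.1556] left[-0.1333 -0.1285]
   x0.41 right[-0.1678 -0.1603] left[-0.1313 -0.1271]
   x0.43 right[-0.1704 -0.1642] left[-0.1295 -0.1228]
   x0.45 right[-0.1763 -0.1646] left[-0.1291 -0.1256]
   x0.47 right[-0.1741 -0.1697] left[-0.1333 -0.1303]
   x0.49 right[-0.1767 -0.1729] left[-0.1337 -0.1299]
   x0.51 right[-0.1841 -0.1784] left[-0.1324 -0.1291]
   x0.53 right[-0.1891 -0.1817] left[-0.1374 -0.1231]
   x0.55 right[-0.1925 -0.1790] left[-0.1395 -0.1267]
0.3475662769605938 0.5546812708621423
tongs 0.73 [ 0.4366 -0.1431  0.    ]
tongs_jaw 0.66 [ 0.543  -0.1662  0.007 ]
```

Emit:
arm_command(
  slide=[
    [1.6,0.7,5],
    [3.2,1.4,10],
    [4.8,2.1,15],
    [6.2,2.7,20],
    [6.6,2.82,24],
  ],
  spin=[-1.5,-3,-4.5,-6.2,-6.2],
  jaw=6,
)

```text
clock: 12.42
eef_pos: [0.432, -0.1488, 0.0602]
tool_rot: [0.048, 0.999, 0.0, -0.001]
ft_force: [0.2, 0.7, 0.0]
grip_width: 0.06
grasp_force: 0.0
```

```bash
cat > t2.py <<'E'
from h import *
for i in range(3): p=shot('wrist')
o=get_obs(); T=o['eef_pos']; yaw=-2*np.arctan2(o['tool_rot'][0],o['tool_rot'][1]); print(o['clock'],T,o['tool_rot'],np.degrees(yaw),o['joint_pos'],o['grip_width'])
c=cloud(p); v=p['range_z']>0
a=np.radians(-5.5); ax=np.array([np.cos(a),np.sin(a)]); ay=np.array([-np.sin(a),np.cos(a)])
m=v&np.all((c>[.33,-.26,.006])&(c<[.60,-.06,.025]),-1); q=c[m]; d=q[:,:2]-[.4345,-.1493]; X=d@ax*1000; Y=d@ay*1000
for x in range(-85,121,12):
    s=abs(X-x)<3; 
    if s.sum()>3: print(x,s.sum(),'right',Y[s&(Y<0)].min() if (s&(Y<0)).any() else None,'left',Y[s&(Y>0)].max() if (s&(Y>0)).any() else None, 'zmax',q[s,2].max())
h=q[:,2]>.0175; h&=abs(X)<40
for s in (h&(Y>0),h&(Y<0)): print('scale x',np.percentile(X[s],[2,98]) if s.any() else 0)
E
python3 t2.py
```

```text
12.575 [ 0.4318 -0.1489  0.0607] [ 0.0486  0.9988  0.0008 -0.0027] -5.568066067485875 [-0.3321  0.3152 -0.3785  0.8826 -0.     -0.2349] 0.06002177579588616
-85 329 right -17.571732120944134 left 15.912290861583404 zmax 0.01777349001117422
-73 538 right -17.2679902317454 left 16.20460695342963 zmax 0.018628539759204362
-61 390 right -17.659991474387184 left 15.79344415677283 zmax 0.018237520418156416
-49 91 right -14.802842824684884 left 12.940497682879522 zmax 0.016860488984106546
-37 86 right -17.02251454272728 left 15.110385351191535 zmax 0.016124202819836366
-25 139 right -21.32736102615927 left 19.666944365406355 zmax 0.021468488658692428
-13 179 right -22.57161109188389 left 21.272270765381126 zmax 0.02167259948029647
-1 175 right -22.847293902263534 left 21.546969254818325 zmax 0.021910259356748937
11 165 right -24.01620531028245 left 22.74552776272559 zmax 0.02233585975987862
23 82 right -24.2644983939757 left 22.795586807084508 zmax 0.02108354607646396
35 70 right -21.80342202180798 left 20.231840171501315 zmax 0.015985104836719582
47 67 right -22.81162301538059 left 21.240408955758912 zmax 0.015826020829054824
59 59 right -24.04366613134718 left 22.373422911197814 zmax 0.01599773050176306
71 66 right -26.735152407356498 left 25.38188420339531 zmax 0.015733033131185275
83 57 right -30.63777884897817 left 28.502982889397572 zmax 0.016402544132177316
95 5 right -20.826073299536755 left 21.519450158702867 zmax 0.007561011128886499
scale x [-21.903   19.7816]
scale x [-21.8888  20.0642]
```

Emit:
arm_command(
  slide=[
    [-0.2,-0.1,2.5],
    [-0.2,-0.1,4.5],
    [-0.2,-0.1,5.3],
    [-0.2,-0.1,5.7],
    [-0.2,-0.1,5.7],
  ],
  spin=[0,0,0,0,0],
)

```text
clock: 13.2
eef_pos: [0.4365, -0.1511, 0.0061]
tool_rot: [0.049, 0.999, -0.0, 0.001]
ft_force: [-0.5, 0.0, 0.4]
grip_width: 0.0603
grasp_force: 0.0
```

Emit:
arm_command(
  slide=[
    [-0.2,-0.1,0],
    [-0.2,-0.1,0],
    [-0.2,-0.1,0],
    [-0.2,-0.1,0],
    [-0.2,-0.1,0],
  ],
  spin=[0,0,0,0,0],
  jaw=4.2,
)

```text
clock: 13.82
eef_pos: [0.4385, -0.1523, 0.0064]
tool_rot: [0.049, 0.999, -0.0, 0.001]
ft_force: [-1.3, 0.0, 5.5]
grip_width: 0.0426
grasp_force: 5.9
```

```bash
python3 t2.py
```

```text
13.975 [ 0.4385 -0.1523  0.0064] [ 0.0486  0.9988 -0.0004  0.001 ] -5.57528296708742 [-0.3342  0.4024 -0.4272  0.739  -0.0001 -0.2369] 0.04212230173042433
-85 586 right -18.367290931394272 left 15.29079702907113 zmax 0.017919462447683172
-73 1076 right -18.76308824783654 left 15.21836661132488 zmax 0.019036874764671648
-61 868 right -19.220036477717482 left 14.930570727084744 zmax 0.017893770035334735
-49 184 right -15.529485111163009 left 10.590844840215786 zmax 0.016452828117509297
-37 173 right -17.754110340549474 left 12.373221575490932 zmax 0.01623649448638036
-25 168 right -21.268540933394043 left 13.219570705931543 zmax 0.016747670001746113
-13 343 right -23.528541344607362 left 17.569880049458124 zmax 0.022334253058077815
-1 533 right -38.02933082188341 left 31.173855972332394 zmax 0.024983138566883757
11 344 right -24.66933683467491 left 17.781957825800298 zmax 0.024925204586949325
23 164 right -24.477598869119163 left 17.537680448914525 zmax 0.02178662653352211
35 122 right -22.14726399539983 left 14.569271056376524 zmax 0.01611657701892862
47 124 right -23.08101308257952 left 14.99350225668835 zmax 0.015854601299043505
scale x [-20.5872  20.7456]
scale x [-21.1276  19.9741]
```

Emit:
arm_command(
  slide=[
    [0,0,-0.3],
    [0,0,-1],
    [0,0,-2],
    [0,0,-3],
    [0,0,-3.5],
  ],
  spin=[0,0,0,0,0],
)

```text
clock: 14.6
eef_pos: [0.4382, -0.1522, 0.0414]
tool_rot: [0.049, 0.999, -0.0, 0.001]
ft_force: [-0.1, 0.5, -1.0]
grip_width: 0.042
grasp_force: 4.3
```

```bash
cat > t3.py <<'E'
from h import *
for i in range(2): p=shot('wrist')
o=get_obs(); T=o['eef_pos']; a=-2*np.arctan2(o['tool_rot'][0],o['tool_rot'][1]); print(o['clock'],T,o['tool_rot'],np.degrees(a),o['ft_force'],o['grip_width'],o['grasp_force'])
ax=np.array([np.cos(a),np.sin(a)]); ay=np.array([-np.sin(a),np.cos(a)])
for n in ['wrist','scene','side']:
    p=shot(n); c=cloud(p); d=c[...,:2]-T[:2]; X=d@ax*1000; Y=d@ay*1000; Z=c[...,2]*1000
    m=(p['range_z']>0)&(X>-100)&(X<130)&(abs(Y)<40)&(Z>T[2]*1000-20)&(Z<T[2]*1000+25); X,Y,Z=X[m],Y[m],Z[m]
    print(n)
    for x in (-85,-75,-65,-45,45,60,75,90,100,105,110,118):
        s=abs(X-x)<5
        if s.sum()>4: print(x,s.sum(),'right %.1f left %.1f'%(np.percentile(Y[s],3),np.percentile(Y[s],97)),'z5 %.1f z90 %.1f'%tuple(np.percentile(Z[s],[5,90])))
    print('X',X.min(),X.max())
E
python3 t3.py
```

```text
14.7 [ 0.4382 -0.1522  0.0411] [ 0.0486  0.9988 -0.0002  0.0008] -5.567276894655284 [ 0.113   0.7345 -0.6411] 0.04215287335498165 4.265367525222246
wrist
-85 1723 right -15.3 left 16.5 z5 47.0 z90 49.0
-75 1722 right -15.5 left 16.4 z5 47.4 z90 49.7
-65 1207 right -15.3 left 16.3 z5 47.2 z90 49.4
-45 302 right -14.2 left 13.9 z5 39.9 z90 48.7
45 141 right -20.2 left 17.4 z5 42.1 z90 50.6
X -89.37680864661027 53.07916430254537
scene
-85 83 right -14.2 left 17.3 z5 32.6 z90 48.5
-75 79 right -14.2 left 17.2 z5 33.1 z90 49.5
-65 58 right -14.2 left 17.8 z5 34.0 z90 49.4
-45 44 right -13.6 left 16.5 z5 34.0 z90 47.6
45 21 right 15.6 left 20.1 z5 37.2 z90 49.7
60 36 right -20.4 left 19.9 z5 37.3 z90 49.9
75 39 right -24.8 left 23.8 z5 36.9 z90 49.5
90 61 right -27.2 left 26.2 z5 39.7 z90 49.8
100 39 right -28.4 left 26.3 z5 36.6 z90 50.4
105 52 right -28.6 left 26.2 z5 37.5 z90 50.1
110 51 right -28.6 left 26.4 z5 39.1 z90 51.0
118 12 right -29.1 left 25.8 z5 41.0 z90 47.4
X -90.9307827846342 115.68408576525616
side
-85 47 right -15.1 left 18.6 z5 33.3 z90 49.1
-75 48 right -14.7 left 17.7 z5 33.8 z90 49.1
-65 35 right -11.4 left 17.2 z5 33.1 z90 48.4
-45 30 right -13.2 left 16.2 z5 33.9 z90 47.3
45 27 right -18.9 left 19.7 z5 36.9 z90 49.5
60 29 right -19.5 left 20.5 z5 35.9 z90 49.5
75 25 right -24.5 left 24.8 z5 37.0 z90 50.4
90 39 right -26.0 left 26.2 z5 38.2 z90 49.2
100 27 right -26.8 left 26.8 z5 37.8 z90 50.1
105 33 right -26.6 left 27.4 z5 37.2 z90 50.4
110 33 right -26.6 left 26.3 z5 37.6 z90 50.6
X -91.01952970002169 114.24376420456231
```

Emit:
arm_command(
  slide=[
    [-0.4,2,0],
    [-1.3,6,0],
    [-2.5,11,0],
    [-3.6,15,0],
    [-3.96,16.7,0],
  ],
  spin=[0,0.5,1,1.1,1.1],
)

```text
clock: 15.48
eef_pos: [0.4937, 0.0123, 0.0399]
tool_rot: [0.057, 0.998, -0.0, -0.0]
ft_force: [-0.9, -0.0, -1.2]
grip_width: 0.0424
grasp_force: 4.3
```

```bash
cat > t4.py <<'E'
from h import *
from scipy.optimize import least_squares
import subprocess
o=get_obs(); T=o['eef_pos']
for n in ['scene','side','wrist']:
    p=shot(n); c=cloud(p)
    v=(p['range_z']>0)&(abs(c[...,0]-.664)<.03)&(abs(c[...,1]+.008)<.024)
    q=c[v&(c[...,2]>.0535)&(c[...,2]<.075)]
    if len(q)<10: continue
    top=q[q[:,2]>np.percentile(q[:,2],90)-.003]; 
    print(n,len(top),cv2.minEnclosingCircle((top[:,:2]*1000).astype(np.float32)),np.median(top[:,2]))
    s=q[(q[:,2]<.064)]
    if len(s)>8:
        r=least_squares(lambda x:np.hypot(s[:,0]-x[0],s[:,1]-x[1])-.014,[.664,-.0096],loss='soft_l1',f_scale=.001); print('  side fit',len(s),r.x)
    q=c[(p['range_z']>0)&np.all((c>[.66,-.2,.024])&(c<[.75,.2,.032]),-1)]
    b=q[q[:,0]>.66]; 
    a=np.radians(-6.6); X=b[:,:2]@[np.cos(a),np.sin(a)]; Y=b[:,:2]@[-np.sin(a),np.cos(a)]
    print('  rack back',np.percentile(X,99.5),'ends',np.percentile(Y,[.3,99.7]))
E
python3 t3.py; python3 t4.py
```

```text
15.575 [0.4933 0.0116 0.0399] [ 0.0568  0.9984 -0.0001 -0.0003] -6.508445061709699 [-0.3536 -0.5934 -0.5867] 0.0421385377690196 4.266217520926148
wrist
-85 1719 right -15.3 left 16.5 z5 46.2 z90 48.0
-75 1738 right -15.6 left 16.4 z5 46.4 z90 48.8
-65 1207 right -15.3 left 16.1 z5 46.2 z90 48.4
-45 301 right -14.3 left 13.9 z5 38.2 z90 47.5
45 137 right -20.2 left 17.4 z5 40.5 z90 49.1
X -89.31535753052185 52.812009000232074
scene
-85 103 right -16.5 left 16.3 z5 33.1 z90 48.4
-75 89 right -15.8 left 15.9 z5 33.2 z90 49.0
-65 60 right -15.4 left 15.6 z5 32.6 z90 48.4
-45 43 right -13.9 left 14.6 z5 34.6 z90 47.7
60 33 right -22.6 left 18.0 z5 35.0 z90 48.6
75 37 right -26.8 left 22.2 z5 37.2 z90 50.0
90 64 right -27.9 left 23.8 z5 36.7 z90 49.5
100 41 right -29.0 left 24.3 z5 36.3 z90 49.6
105 51 right -29.0 left 24.3 z5 36.8 z90 49.1
110 51 right -29.0 left 24.6 z5 38.5 z90 50.6
118 6 right -29.3 left 23.5 z5 41.8 z90 50.3
X -90.84131216406637 115.18402100185072
side
-85 57 right -16.5 left 16.9 z5 34.9 z90 48.3
-75 54 right -15.2 left 16.3 z5 33.1 z90 48.3
-65 44 right -17.2 left 15.0 z5 33.1 z90 48.7
-45 33 right -14.7 left 14.6 z5 33.2 z90 47.2
45 16 right -17.9 left 16.9 z5 35.1 z90 49.6
60 27 right -22.4 left 17.3 z5 36.9 z90 49.1
75 28 right -25.6 left 21.2 z5 35.0 z90 49.3
90 44 right -28.2 left 23.5 z5 40.1 z90 49.8
100 32 right -30.1 left 23.9 z5 37.1 z90 49.6
105 39 right -30.2 left 23.7 z5 38.0 z90 50.2
110 35 right -28.9 left 24.1 z5 38.9 z90 50.3
X -91.21611808563141 116.06002042306415
scene 81 ((662.2029418945312, -8.594954490661621), 13.473230361938477) 0.06686551166396497
  side fit 45 [ 0.6642 -0.0103]
  rack back 0.6951150083058248 ends [0.0055 0.206 ]
side 60 ((663.398193359375, -7.574936866760254), 13.96157169342041) 0.0673667775696666
  side fit 30 [ 0.6634 -0.0099]
  rack back 0.6950736691089224 ends [-0.0006  0.2066]
```

Emit:
arm_command(
  slide=[
    [-1,0.05,0.05],
    [-3,0.08,0.08],
    [-5,0.08,0.08],
    [-6.5,0.08,0.08],
    [-7.06,0.08,0.08],
  ],
  spin=[0,0,0,0,0],
)

```text
clock: 16.5
eef_pos: [0.5648, 0.0024, 0.0395]
tool_rot: [0.059, 0.998, -0.0, 0.001]
ft_force: [0.5, 0.0, -1.2]
grip_width: 0.0416
grasp_force: 4.3
```

```bash
python3 t3.py | grep -v '^-\|^45\|^60'; python3 t4.py
```

```text
16.6 [0.564  0.0027 0.0394] [ 0.0584  0.9983 -0.      0.0001] -6.699800355769424 [-0.2689 -0.6937 -1.6772] 0.04162197122015936 4.26802614267217
wrist
X -89.36761817892638 68.72521182860179
scene
75 101 right -23.4 left 38.7 z5 26.3 z90 46.2
90 219 right -27.3 left 35.8 z5 26.4 z90 57.8
100 100 right -29.1 left 35.2 z5 25.2 z90 58.2
105 86 right -28.4 left 32.1 z5 26.5 z90 55.1
110 59 right -28.7 left 26.8 z5 26.4 z90 49.8
118 17 right 0.6 left 25.6 z5 24.4 z90 43.9
X -91.4697463376798 129.83212613299304
side
75 84 right -31.5 left 36.2 z5 27.0 z90 46.7
90 132 right -25.3 left 35.9 z5 27.0 z90 56.6
100 67 right -27.4 left 33.6 z5 26.3 z90 55.2
105 46 right -28.0 left 28.2 z5 26.4 z90 57.4
110 21 right -6.0 left 26.3 z5 30.9 z90 59.0
118 6 right -3.5 left 23.4 z5 28.1 z90 41.1
X -91.94258357807298 129.3238667046058
scene 82 ((663.6295776367188, -8.929970741271973), 13.570856094360352) 0.06660606576432548
  side fit 44 [ 0.664  -0.0103]
  rack back 0.6954955388075434 ends [0.0064 0.2062]
side 59 ((664.932373046875, -7.068197250366211), 14.841351509094238) 0.06700333268458619
  side fit 32 [ 0.6639 -0.0097]
  rack back 0.6951832477703845 ends [-0.0034  0.2065]
```

Emit:
arm_command(
  slide=[
    [0,0,0],
    [0,0,0],
    [0,0,0],
    [0,0,0],
    [0,0,0],
  ],
  spin=[0,0,0,0,0],
  jaw=3.3,
)

```text
clock: 17.52
eef_pos: [0.5633, 0.0031, 0.0395]
tool_rot: [0.058, 0.998, 0.0, -0.0]
ft_force: [-1.1, 0.1, 1.2]
grip_width: 0.0341
grasp_force: 49.4
```

```bash
python3 t3.py | head -1;python3 t4.py|grep -v rack
```

```text
17.625 [0.5634 0.0031 0.0396] [ 0.0581  0.9983  0.0001 -0.    ] -6.662302471733093 [-1.0228  1.2198  1.7264] 0.0339638034157111 49.382253885269165
scene 85 ((661.4522705078125, -8.62259292602539), 14.806716918945312) 0.06673722392835987
  side fit 44 [ 0.6626 -0.0104]
side 56 ((661.3346557617188, -6.904664516448975), 13.600707054138184) 0.06769566485669379
  side fit 30 [ 0.6623 -0.0106]
```

Emit:
arm_command(
  slide=[
    [0,0,-0.3],
    [0,0,-1],
    [0,0,-2],
    [0,0,-3],
    [0,0,-4],
  ],
  spin=[0,0,0,0,0],
)

```text
clock: 18.55
eef_pos: [0.5637, 0.003, 0.0805]
tool_rot: [0.058, 0.998, -0.0, 0.0]
ft_force: [-0.8, -0.5, -0.8]
grip_width: 0.0337
grasp_force: 49.2
```

Emit:
arm_command(
  slide=[
    [0,0,-1.5],
    [0,0,-3.5],
    [0,0,-5.5],
    [0,0,-7.5],
    [0,0,-8.5],
  ],
  spin=[0,0,0,0,0],
)

```text
clock: 19.18
eef_pos: [0.5642, 0.003, 0.1665]
tool_rot: [0.058, 0.998, 0.0, 0.001]
ft_force: [0.2, -0.0, -1.7]
grip_width: 0.034
grasp_force: 49.2
```

Run:
```python
from h import *
for i in range(4): shot('wrist')
o=get_obs(); print(o['clock'],o['eef_pos'],o['tool_rot'],o['ft_force'],o['grip_width'],o['grasp_force'])
T=o['eef_pos']; im=[]
for n in ['scene','side']:
    p=shot(n); c=cloud(p); im.append(cv2.resize(p['pixels'][120:290,130:300,::-1],None,fx=2.3,fy=2.3,interpolation=2))
    V=T[:2]+[.0995,-.0117]
    m=(p['range_z']>0)&(np.hypot(c[...,0]-V[0],c[...,1]-V[1])<.02)&(c[...,2]>.08)
    q=c[m]; print(n,len(q),np.percentile(q[:,2],[1,5,95,99]))
    for lo in np.arange(.10,.20,.01):
        s=q[(q[:,2]>lo)&(q[:,2]<=lo+.01)]
        if len(s)>3: print(' %.2f'%lo,len(s),s.mean(0)[:2])
    q=c[(p['range_z']>0)&np.all((c>[.63,-.1,.05])&(c<[.70,.13,.09]),-1)]
    for y in (-.063,-.0096,.044,.0977): 
        s=q[abs(q[:,1]-y)<.02]; print(' vial at',y,len(s),s[:,2].max() if len(s) else 0)
cv2.imwrite('pics/end.png',np.hstack(im))
```

```text
19.375 [0.5632 0.003  0.1642] [ 0.0581  0.9983 -0.     -0.0002] [ 0.1644 -0.3311 -1.4992] 0.034049977789556124 49.24247860908508
scene 349 [0.1321 0.1373 0.1919 0.1929]
 0.13 28 [ 0.6591 -0.0003]
 0.14 10 [ 0.6583 -0.0024]
 0.15 18 [ 0.653  -0.0069]
 0.16 73 [ 0.658  -0.0023]
 0.17 68 [ 0.6587 -0.0015]
 0.18 85 [ 0.6576 -0.0054]
 0.19 67 [ 0.6623 -0.0091]
 vial at -0.063 51 0.06728333554070641
 vial at -0.0096 0 0
 vial at 0.044 165 0.07020456178042539
 vial at 0.0977 163 0.06659748527349475
side 230 [0.1321 0.1362 0.1917 0.1922]
 0.13 24 [ 0.6583 -0.0002]
 0.14 13 [0.6618 0.001 ]
 0.15 11 [ 0.6566 -0.001 ]
 0.16 40 [ 0.6563 -0.0045]
 0.17 40 [0.6583 0.001 ]
 0.18 64 [ 0.6583 -0.0044]
 0.19 38 [ 0.6621 -0.0079]
 vial at -0.063 82 0.0669989457189079
 vial at -0.0096 0 0
 vial at 0.044 108 0.07043402223611342
 vial at 0.0977 112 0.06847868487546159
```

View pics/end.png

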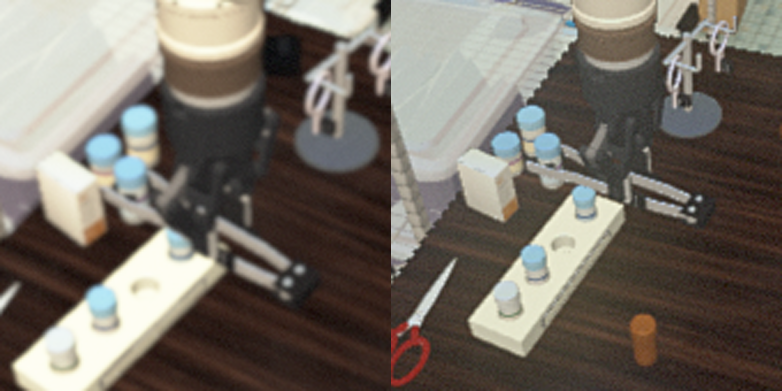

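The vial is upright in the tongs at (547,160), with its foot at about 0.13 m. The other three vials still stand in the rack and the tag hangs on its hook, so I hand in.

```bash
python3 -c "
from workcell import *
print(job_done())"
```

```text
the job is handed in; nothing more can be done
None
```

The job is done and handed in at about 19.5 s (limit 58 s): the tag hangs on the steel stand's empty hook, and the tongs hold its vial upright with the foot about 13 cm above the worktop; the other three vials still stand in the rack.

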